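Oldest jar from the roller lane to the scale, new jars in behind

ROBOT

A 6-joint arm with a two-finger parallel gripper is mounted at the origin on the work surface; the furniture and walls round the work are solid. World frame = base frame: x ahead of the robot, y to its left, z up, the work surface at z = 0. Lengths are in m, angles in degrees, forces in N, time in s.
With the tool pointing down it reaches from about 0.35 to 0.875 m from the base axis. Payload 4.2 kg.
Tool frame: the origin (TCP) lies at the very end of the fingers, on their centre line; the grasp point (between the pads) lies manip.grip_depth behind it (manip.grip_depth is the distance from the TCP to the grasp point, in m); z points along the fingers, y is the line along which they close (so a half turn about z gives the same grasp; the last joint's range is limited). The gripper opens to 85 mm and grips with 20 to 120 N. Pads are 22 mm wide; open, the fingers measure 114 mm over their backs; the gripper's body (76 mm by 85 mm) begins 54 mm behind the grasp point. The pads swing forward as they close: fully open they stand 13 mm farther back than shut.
Start: joints at [78.243, 22.042, 0.453, 0, -68.411, -14.817], TCP at [0.28, 0.559, 0.231] pointing down, gripper open.
Joint ranges: [-179.83, 179.83], [-69.29, 118.12], [-61.27, 80.66], [-181.25, 117.63], [-171.15, -9.14], [-177.46, 177.46]. Speed limits (degrees/s): [159.86, 159.86, 180, 180, 180, 180].

INTERFACE

Orientations are given as [roll, pitch, yaw] about the fixed x, y, z axes, in that order (R = Rz(yaw) Ry(pitch) Rx(roll)).
In Python, from plant import readout, viewer, workorder, manip gives the robot as it stands.
- The arm moves only by the tool step_arm, never from a script. Its argument "targets" is a list of rows, each an object of numbers: "tx", "ty", "tz": the shift along the tool's x, y, z in m; "rx", "ry", "rz": the turn, a rotation vector about the tool's x, y, z in degrees; "hand": the finger opening in m, from 0 to 0.0854. In form: [{"tx": .., "ty": .., "tz": .., "rx": .., "ry": .., "rz": .., "hand": ..}, ...]. A call has 1 to 5 rows; each row is the pose to reach, as a shift and turn from the pose commanded when the call began, along the tool's axes at that moment; what a row does not reach only later rows make up. A row lasts 1/8 s, in which the tool goes at most 62.5 mm and 10.7 degrees, less where a joint would pass 70% of its speed; a pose out of reach is approached as far as the arm can. A call with a gripper value outside its range is refused whole. The fingers move at their own pace and stop on an object; "grip_force" is the grip in N (left out, the last holds). Time passes only in rows, so rows that repeat a pose let the fingers close. It gives the time, the measured TCP pose, the force, the opening and the grip force at its end, in the units of the state.
- readout.observe(): the state, without advancing time (a new reading comes with each control period).
- viewer.camera(name): name is "scene" or "top" or "wrist"; returns (picture, depth): 384x512x3 uint8, red, green, blue; 384x512 float32, m along the optical axis (not along the pixel's ray), 0 where there is no reading.
- viewer.camera_info(name): a dict with "fx", "fy", "cx", "cy" (pixels), "xyz" and "rotation" of the camera in the world. Camera axes: x right, y up, looking along -z (the intrinsics and any distortion apply to the point x, -y, -z); pixel columns grow to the right and rows downward; lengths in m; the calibration is good to about 2 mm. The wrist camera is an equidistant fisheye: a pixel r from the principal point sees the ray r / f radians off the axis. A picture is of the moment at which its call begins: read the wrist's pose just before it. camera_info takes no time and is no camera call; for the wrist camera it gives the pose at the moment of the call.
- workorder.close_job(): hands the job in; it is judged then, once.
The state is a dict: "time_s": time; "q": joint angles; "dq": joint speeds; "tau": joint torques, N m; "position": TCP position; "ee_rot": TCP orientation; "ft_force": force on the tool from outside, world axes, zero at the start; "moment": the same for the moment, N m; "finger_gap": finger opening in m; "gripper_force": force on a finger pad.
Only numpy, scipy, OpenCV 4.12 (cv2) and the standard library are available. Lean on these libraries where they do the work, as an engineer would, in place of code of your own. Each camera call takes 0.05 s, during which the arm holds its last target. There are 200 camera calls.

TASK

First take the oldest jar, the one at the front (low end, at the yellow stop) of the sloped roller lane, and stand it upright near the middle of the mixing scale's pan, leaving the jars behind it to roll down to the stop. Then load both new jars from the cardboard box into the lane behind them, so that the lane ends full with four jars closed up. They are glass: set them down gently, keep them upright, and do not shift the bottles that stand beside and behind the box.

Things in the scene. Friction and masses are not known exactly. Their poses are not given: they have to be found in the camera images.
- lane: sloped lane of 15 free-turning grey rollers between aluminium side plates, 280 x 88 mm (feet 112 mm), fixed to the bench. Origin on the bench under its middle; x level along the lane from the low front (yellow stop) to the high rear, y across, z up. It rises towards +x by 0.11 rad, so jars in it lean by that angle, tops towards the stop. Roller tops 46 mm above the bench at x = 0
- front_place (a point): fixed point of the lane (level axes, as the lane): centre of a jar that stands against the stop. Clear width between the guides 70 mm, lips flared outward above; guides and lips end 27 mm above the rollers, the yellow stop 36 mm. A jar set on the rollers rolls down by itself, in about a second, to the stop or the jar before it
- load_place (a point): fixed point of the lane (level axes): centre of a jar (39 mm square above the rollers) in the rearmost place, free at the start. Four jars fill the lane, touching; their centres in the lane's frame are then x = -0.103, -0.043, 0.017, 0.077 m, y = 0, z = 0.074, 0.080, 0.087, 0.094 m (this point is 6 mm behind the last)
- jar_front_c (a point): the oldest jar, in the lane against the yellow stop: glass jar with a yellow lid, 61 mm across and 78 mm high (body up to 68 mm, lid 57 mm across above), about 0.2 kg; the point is its centre, half-way up (39 mm), z along its axis
- jar_second_c (a point): the jar second in the lane, touching the front one: same kind of jar; the point is its centre
- jar_third_c (a point): the jar third in the lane: same kind of jar; the point is its centre
- jar_new_a_c (a point): a new jar, upright in one cell of the cardboard box: same kind of jar; the point is its centre
- jar_new_b_c (a point): the other new jar, upright in the other cell of the box: same kind of jar; the point is its centre
- box: open cardboard delivery box fixed to the bench, 76 x 144 mm and 30 mm high, floor and walls 4 mm thick, with a divider between two cells side by side along its y (one new jar in each, centres 70 mm apart); origin under its middle, x across its narrow width, z up
- pan (a point): centre of the top of the mixing scale's flat round pan, 42 mm above the bench; the pan carries things within 88 mm of it; its thin white fluted paper rim (220 mm across) gives way. Keep the hand clear of the scale's display, 0.33 to 0.42 m up on a column 0.19 m behind the pan, between pan and box: pass on the robot's side of it, over the lane
- bottle_red_c (a point): bystander: red dosing bottle, 73 mm across, 118 mm high, loose; point 60 mm above its foot
- bottle_blue_c (a point): bystander: dark blue dosing bottle, 73 mm across, 118 mm high, loose; point 60 mm above its foot
- dropper_grey_c (a point): bystander: grey dropper bottle, 47 mm across, 147 mm high, loose; point 60 mm above its foot

How it is judged:
By the outcome, as a careful person would: the job done as asked, in the order asked, and still so for the second after the job is handed in, with the robot touching nothing.
It also fails if it takes over 64 s, if anything falls off the work surface, if the arm or the gripper's body presses on something with over 40 N, if the wrist force passes 120 N, or if a joint passes its speed limit or range.

## Working session

There is one attempt and no reset: what is moved stays moved. The work goes in short steps, Python scripts to look and compute and a tool call to move; the robot and the scene stay as the last step left them, time stands still between calls to the robot, and variables do not carry over. Pictures are saved under pics/ and viewed, at most 10 in all, crops included, and the job is handed in when it is done.

Besides the shell and the picture viewer there is one more tool, called after "Emit:" by a JSON object that holds its "api" and its "payload", one argument or row to a line. step_arm: Moves the arm, as the interface text tells. Its arguments: {"type":"object","properties":{"targets":{"type":"array"},"grip_force":{"type":"number"}},"required":["targets"]}

```bash
ls; mkdir -p pics; python3 - <<'E'
from plant import readout, viewer, workorder, manip
import cv2,numpy as np
print(readout.observe(), manip.grip_depth)
for n in ["scene","top"]:
    p,d=viewer.camera(n); np.savez(f'pics/{n}0.npz',p=p,d=d)
    cv2.imwrite(f'pics/{n}0.png',p[:,:,::-1]); print(n,viewer.camera_info(n))
print(viewer.camera_info("wrist"))
E
```

```text
pics
{'time_s': 0.0, 'q': array([ 7.82434929e+01,  2.20919354e+01,  3.79426131e-01, -2.99599645e-02,
       -6.84111987e+01, -1.48177735e+01]), 'dq': array([-0.01428305,  0.00969506,  0.0133563 ,  0.09450642, -0.03763985,
       -0.01430919]), 'tau': array([ 4.99568318e-05, -3.92283297e+01,  1.88396269e+01,  4.18629751e+00,
       -4.63343487e-03, -7.27722362e-07]), 'position': array([0.27930268, 0.5584623 , 0.23020429]), 'ee_rot': array([ 1.79873285e+02, -4.72975098e-03, -2.65853290e+01]), 'ft_force': array([-0.27975013, -0.59706215, -0.10761827]), 'moment': array([ 0.03078095, -0.03768776, -0.00360556]), 'gripper_force': 0.0, 'finger_gap': 0.0853767119715501} 0.0187
scene {'fx': 395.5943056840318, 'fy': 395.5943056840318, 'cx': 256.0638668098299, 'cy': 197.16962316245213, 'xyz': array([-0.12020566, -0.12288388,  0.57004788]), 'rotation': array([ 55.81571488,  -0.40170268, -59.85184207])}
top {'fx': 457.9884910295944, 'fy': 457.9884910295944, 'cx': 254.99260141159792, 'cy': 189.39404005908617, 'xyz': array([0.41774269, 0.22848476, 1.24684345]), 'rotation': array([  3.6231001 ,   0.31411931, -90.28350844])}
{'fx': 297.3186396354542, 'fy': 297.3186396354542, 'cx': 257.26566730484967, 'cy': 188.5243283309967, 'xyz': array([0.34961671, 0.52442723, 0.37223485]), 'rotation': array([ -17.81445845,   -0.13893811, -116.60365434])}
```

View pics/top0.png

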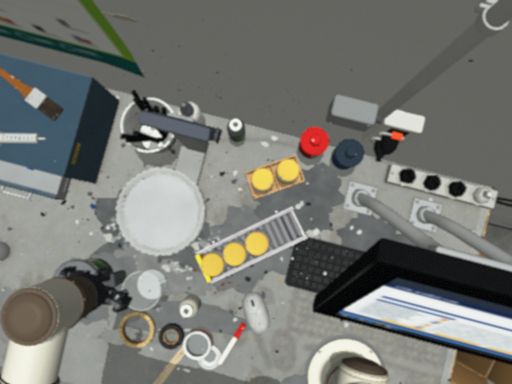

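View pics/scene0.png

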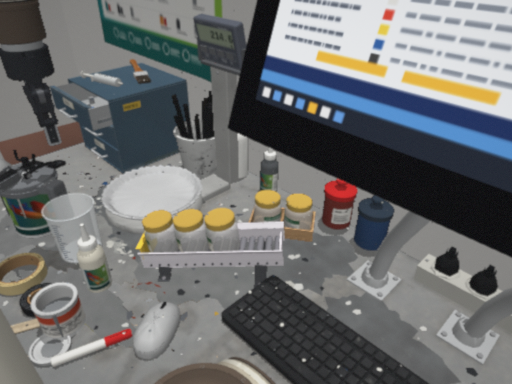

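The top view shows the lane from its yellow stop at (203,265) to its rear at (300,225), with lids at (211,265), (234,254) and (257,244). The box lids are at (262,180) and (288,170), and the pan is at (161,210). The monitor, at lower right, sits high up. The scene view agrees with this: three jars in the lane, two in the box, and the display on its column.

```bash
cat > h.py <<'E'
import numpy as np, cv2
from scipy.spatial.transform import Rotation as R
def rays(info,uv,fish=False):
    uv=np.atleast_2d(uv).astype(float)
    a=(uv[:,0]-info['cx'])/info['fx']; b=(uv[:,1]-info['cy'])/info['fy']
    if fish:
        r=np.hypot(a,b)+1e-9; v=np.c_[a/r*np.sin(r),-b/r*np.sin(r),-np.cos(r)]
    else: v=np.c_[a,-b,-np.ones_like(a)]
    return v@R.from_euler('xyz',info['rotation'],degrees=True).as_matrix().T
def onplane(info,uv,z,fish=False):
    d=rays(info,uv,fish); o=np.array(info['xyz']); return o+d*((z-o[2])/d[:,2])[:,None]
def cloud(info,d,fish=False):
    v,u=np.indices(d.shape); r=rays(info,np.c_[u.ravel(),v.ravel()],fish)
    Rm=R.from_euler('xyz',info['rotation'],degrees=True).as_matrix(); ax=-Rm[:,2]
    P=np.array(info['xyz'])+r*(d.ravel()/(r@ax))[:,None]; P[d.ravel()==0]=np.nan
    return P.reshape(*d.shape,3)
def yellow(p):
    h=cv2.cvtColor(p,cv2.COLOR_RGB2HSV); return cv2.inRange(h,(18,130,120),(32,255,255))
E
python3 - <<'E'
from h import *
from plant import viewer
z=np.load('pics/top0.npz'); p,d=z['p'],z['d']; I=viewer.camera_info('top')
P=cloud(I,d); m=yellow(p)
m[:150]=0;m[290:]=0;m[:,:190]=0;m[:,320:]=0
md=cv2.distanceTransform(m,cv2.DIST_L2,5)
c=cv2.HoughCircles(cv2.GaussianBlur(m,(5,5),1),cv2.HOUGH_GRADIENT,1,18,param1=100,param2=8,minRadius=9,maxRadius=15)
for u,v,r in c[0]:
    zz=np.nanmedian(P[int(v)-3:int(v)+4,int(u)-3:int(u)+4,2]); print('lid',u,v,r,zz,onplane(I,[u,v],zz)[0])
for name,(u,v) in dict(pan=(161,210),red=(315,141),blue=(348,153),drop=(236,128),bench=(225,210),disp=(180,125),disp2=(212,134),mon=(390,260),mon2=(330,300),mon3=(480,280),stop=(203,268),cup=(150,283),bot=(188,305)).items():
    print(name,P[v,u].round(3))
# pan contour: points at z~.042 to rim
g=cv2.cvtColor(p,cv2.COLOR_RGB2GRAY)
w=(P[:,:,2]>0.035)&(P[:,:,2]<0.09); w[:160]=0;w[256:]=0;w[:,:105]=0;w[:,215:]=0
k=cv2.morphologyEx(w.astype('uint8'),cv2.MORPH_OPEN,np.ones((9,9)))
C=max(cv2.findContours(k,0,2)[0],key=cv2.contourArea); print('pan',cv2.minEnclosingCircle(C)); (cx,cy),_=cv2.minEnclosingCircle(C)
for h in(.042,.06):print(onplane(I,[cx,cy],h))
print('panz',np.nanmedian(P[200:220,150:170,2]))
# lane corners by white rear
for uv in [(195,255),(208,280),(293,208),(306,238)]: print(P[uv[1],uv[0]].round(3),onplane(I,uv,.06)[0].round(3))
E
```

```text
lid 234.5 253.5 10.6 0.11921307868839115 [0.33232284 0.28521653 0.11921308]
lid 255.5 242.5 11.8 0.1250536045163697 [0.35915177 0.23368866 0.1250536 ]
lid 288.5 168.5 11.8 0.08036684503161817 [0.54474416 0.14852199 0.08036685]
lid 262.5 178.5 10.6 0.0812518861077538 [0.51935391 0.21519964 0.08125189]
lid 211.5 264.5 11.0 0.11239209179745158 [0.30521052 0.34215983 0.11239209]
pan [0.441 0.482 0.045]
red [0.609 0.085 0.12 ]
blue [0.579 0.003 0.117]
drop [0.644 0.281 0.114]
bench [ 0.441  0.317 -0.002]
disp [0.589 0.369 0.42 ]
disp2 [0.579 0.315 0.381]
mon [0.37  0.08  0.727]
mon2 [0.286 0.113 0.5  ]
mon3 [ 0.348 -0.021  0.726]
stop [0.296 0.364 0.108]
cup [0.245 0.519 0.001]
bot [0.208 0.399 0.114]
pan ((159.09469604492188, 211.32977294921875), 45.041748046875)
[[0.43757208 0.48731455 0.042     ]]
[[0.43727584 0.48344771 0.06      ]]
panz 0.04299793104882699
[0.325 0.388 0.071] [0.324 0.39  0.06 ]
[0.261 0.356 0.066] [0.261 0.356 0.06 ]
[ 0.446  0.132 -0.002] [0.444 0.136 0.06 ]
[0.365 0.099 0.016] [0.367 0.104 0.06 ]
```

```bash
python3 - <<'E'
from h import *
from plant import viewer
for n in('top','scene'):
    z=np.load(f'pics/{n}0.npz'); P=cloud(viewer.camera_info(n),z['d']).reshape(-1,3)
    Q=P[(P[:,2]>.3)&(P[:,0]<.7)&(P[:,1]<.31)]
    az=np.degrees(np.arctan2(Q[:,1],Q[:,0])); r=np.hypot(Q[:,0],Q[:,1])
    for a in range(-20,50,5):
        s=(az>=a)&(az<a+5)&(r<.8)
        if s.sum()>5: print(n,a,'r',r[s].min().round(3),r[s].max().round(3),'z',Q[s,2].min().round(3),Q[s,2].max().round(3),s.sum())
L=np.array([[.3052,.3422],[.3323,.2852],[.3592,.2337]])
e=L[2]-L[0]; e/=np.hypot(*e); print('lane yaw',np.degrees(np.arctan2(e[1],e[0])))
m=L.mean(0)+.0043*e; o=m+.043*e; print('origin',o)
for x in(-.103,-.043,.017,.023,.083): print(x,o+x*e)
E
```

```text
top -20 r 0.201 0.612 z 0.3 0.675 2037
top -15 r 0.201 0.612 z 0.3 0.721 2984
top -10 r 0.202 0.62 z 0.307 0.748 5142
top -5 r 0.205 0.632 z 0.3 0.844 5484
top 0 r 0.21 0.649 z 0.331 0.862 10888
top 5 r 0.214 0.674 z 0.301 0.778 7759
top 10 r 0.223 0.704 z 0.3 0.746 6990
top 15 r 0.233 0.744 z 0.3 0.711 5581
top 20 r 0.249 0.748 z 0.3 0.673 834
top 25 r 0.267 0.674 z 0.314 0.428 154
scene -20 r 0.202 0.26 z 0.368 0.526 4736
scene -15 r 0.201 0.258 z 0.367 0.524 4188
scene -10 r 0.203 0.26 z 0.368 0.522 3758
scene -5 r 0.205 0.263 z 0.367 0.52 3446
scene 0 r 0.21 0.27 z 0.367 0.518 3175
scene 5 r 0.215 0.28 z 0.368 0.515 3013
scene 10 r 0.222 0.291 z 0.368 0.513 2850
scene 15 r 0.234 0.309 z 0.368 0.51 2742
scene 20 r 0.248 0.312 z 0.368 0.507 2021
scene 25 r 0.265 0.664 z 0.345 0.42 262
lane yaw -63.5406604732907
origin [0.35330844 0.24468797]
-0.103 [0.3074155 0.3368988]
-0.043 [0.33414925 0.28318375]
0.017 [0.36088301 0.22946871]
0.023 [0.36355638 0.2240972 ]
0.083 [0.39029014 0.17038216]
```

```bash
python3 - <<'E'
from h import *
from plant import viewer
for n in('top','scene'):
    z=np.load(f'pics/{n}0.npz'); P=cloud(viewer.camera_info(n),z['d']).reshape(-1,3)
    Q=P[(P[:,2]>.3)&(P[:,0]<.6)&(P[:,0]>.1)&(P[:,1]<.28)&(P[:,1]>-.1)]
    for h in np.arange(.3,.86,.04):
        s=Q[abs(Q[:,2]-h)<.02]
        if len(s)>5: i=s[:,1].argmax(); print(n,h.round(2),'ymax',s[i].round(3),'x',s[:,0].min().round(3),s[:,0].max().round(3),len(s))
z=np.load('pics/top0.npz'); P=cloud(viewer.camera_info('top'),z['d'])
for uv in [(30,315),(8,340),(10,375),(70,300),(88,285),(105,290),(325,350),(340,380),(375,345),(400,365),(318,304),(325,298),(382,242)]: print(uv,P[uv[1],uv[0]].round(3))
E
```

```text
top 0.3 ymax [ 0.596 -0.006  0.303] x 0.547 0.599 36
top 0.34 ymax [0.6   0.052 0.356] x 0.546 0.6 474
top 0.38 ymax [0.252 0.128 0.38 ] x 0.182 0.6 1042
top 0.42 ymax [0.26  0.126 0.409] x 0.193 0.6 893
top 0.46 ymax [0.273 0.122 0.446] x 0.207 0.6 942
top 0.5 ymax [0.286 0.118 0.483] x 0.222 0.6 971
top 0.54 ymax [0.303 0.114 0.523] x 0.237 0.6 1114
top 0.58 ymax [0.313 0.111 0.56 ] x 0.251 0.6 1312
top 0.62 ymax [0.329 0.107 0.602] x 0.268 0.6 1546
top 0.66 ymax [0.344 0.103 0.645] x 0.282 0.6 1775
top 0.7 ymax [0.358 0.1   0.681] x 0.303 0.6 2376
top 0.74 ymax [0.371 0.096 0.723] x 0.324 0.6 3647
top 0.78 ymax [0.6   0.006 0.769] x 0.598 0.6 102
top 0.82 ymax [0.599 0.009 0.811] x 0.596 0.6 233
top 0.86 ymax [0.6   0.005 0.853] x 0.599 0.6 34
scene 0.38 ymax [0.245 0.127 0.375] x 0.182 0.254 6126
scene 0.42 ymax [0.256 0.123 0.409] x 0.192 0.267 9054
scene 0.46 ymax [0.27  0.12  0.444] x 0.206 0.282 9947
scene 0.5 ymax [0.283 0.116 0.485] x 0.222 0.291 10022
scene 0.54 ymax [ 0.257 -0.024  0.52 ] x 0.236 0.258 620
(30, 315) [0.283 0.551 0.591]
(8, 340) [ 0.095  0.9   -0.003]
(10, 375) [0.192 0.59  0.565]
(70, 300) [0.293 0.521 0.527]
(88, 285) [0.302 0.528 0.432]
(105, 290) [0.277 0.533 0.327]
(325, 350) [0.071 0.053 0.017]
(340, 380) [0.05  0.043 0.178]
(375, 345) [ 0.078 -0.084 -0.005]
(400, 365) [ 0.027 -0.148  0.001]
(318, 304) [0.266 0.122 0.426]
(325, 298) [0.286 0.118 0.483]
(382, 242) [0.39  0.086 0.72 ]
```

Emit:
{"api": "step_arm", "payload": {
  "targets": [
    {"tz":-0.02,"rz":10}
  ]
}}

```text
schema error: expected keys tx, ty, tz, rx, ry, rz, hand
```

```bash
cat >> h.py <<'E'
EL=np.array([np.cos(np.radians(-63.54)),np.sin(np.radians(-63.54)),0])
def toolR(yaw,tilt):
    """tool x along yaw when tilt=0; tilt>0: tips lean to +yaw, wrist to -yaw (about closing axis)"""
    e=np.array([np.cos(np.radians(yaw)),np.sin(np.radians(yaw)),0]); k=np.array([0,0,1.]); t=np.radians(tilt)
    z=e*np.sin(t)-k*np.cos(t); x=e*np.cos(t)+k*np.sin(t); return np.c_[x,np.cross(z,x),z]
def go(gp,yaw,tilt,gd=.0187,verbose=True):
    """print shift/turn from measured pose to bring the grasp point to gp"""
    from plant import readout
    s=readout.observe(); R0=R.from_euler('xyz',s['ee_rot'],degrees=True).as_matrix()
    R1=toolR(yaw,tilt); tcp=np.array(gp)+gd*R1[:,2]
    sh=R0.T@(tcp-s['position']); rv=np.degrees(R.from_matrix(R0.T@R1).as_rotvec())
    print('t',round(s['time_s'],2),'tcp->',tcp.round(3),'shift',sh.round(4),'rot',rv.round(2),'q',s['q'].round(1),'gap',round(s['finger_gap'],4))
def lane(x,h):
    """world point at lane x (jar centre coordinate), h above jar base along jar axis"""
    o=np.array([.35331,.24469,0]); c=o+EL*x; c[2]=.087+(x-.017)*.1111
    return c+(h-.039)*(-EL*.1098+np.array([0,0,.994]))
E
python3 - <<'E'
from h import *
go(lane(-.103,.145),-63.54,6.3)
E
```

```text
t 0.1 tcp-> [0.303 0.345 0.16 ] shift [0.1166 0.1797 0.0703] rot [-1.92  6.04 36.93] q [ 78.2  22.1   0.4  -0.  -68.4 -14.8] gap 0.0853
```

Emit:
{"api": "step_arm", "payload": {
  "targets": [
    {"tx":0.117,"ty":0.18,"tz":0.07,"rx":-1.9,"ry":6.0,"rz":36.9,"hand":0.085},
    {"tx":0.117,"ty":0.18,"tz":0.07,"rx":-1.9,"ry":6.0,"rz":36.9,"hand":0.085},
    {"tx":0.117,"ty":0.18,"tz":0.07,"rx":-1.9,"ry":6.0,"rz":36.9,"hand":0.085},
    {"tx":0.117,"ty":0.18,"tz":0.07,"rx":-1.9,"ry":6.0,"rz":36.9,"hand":0.085},
    {"tx":0.117,"ty":0.18,"tz":0.07,"rx":-1.9,"ry":6.0,"rz":36.9,"hand":0.085}
  ]
}}

```text
time_s: 0.72
position: [0.3032, 0.3424, 0.1603]
ee_rot: [179.9, -6.3, -63.6]
ft_force: [-0.3, 0.8, -0.0]
finger_gap: 0.0847
gripper_force: 0.0
```

```bash
python3 - <<'E'
from h import *
from plant import viewer,readout
go(lane(-.103,.145),-63.54,6.3)
s=readout.observe();print(s['position'],s['ee_rot'])
I=viewer.camera_info('wrist');p,d=viewer.camera('wrist'); np.savez('pics/w1.npz',p=p,d=d,**{k:I[k] for k in I}); cv2.imwrite('pics/w1.png',p[:,:,::-1])
E
```

```text
t 0.72 tcp-> [0.303 0.345 0.16 ] shift [-0.0027 -0.0013 -0.0005] rot [ 0.08 -0.02 -0.07] q [ 71.9  11.2 -28.6   5.3 -54.9 -48.8] gap 0.0847
[0.30317536 0.34240023 0.1602832 ] [179.92500327  -6.31793546 -63.61374978]
```

View pics/w1.png

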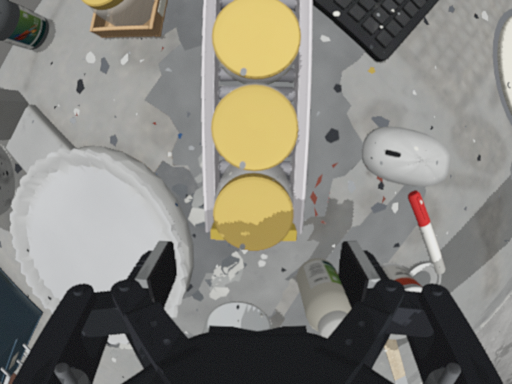

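The wrist view shows the front lid at (253,212), the second at (255,127) and the third at (256,39). The yellow stop sits at the foot of the lane and the lane runs straight up the picture.

```bash
python3 - <<'E'
from h import *
z=np.load('pics/w1.npz'); I=z; p=z['p']; m=yellow(p)
h=cv2.cvtColor(p,cv2.COLOR_RGB2HSV)
for i,(c,x) in enumerate([((253,212),-.103),((255,127),-.043),((256,39),.017)]):
    mm=cv2.inRange(h,(15,60,60),(35,255,255)); k=np.zeros_like(mm); cv2.circle(k,c,50,255,-1); mm&=k
    C=cv2.findContours(mm,0,2)[0]; C=max(C,key=cv2.contourArea); e=cv2.fitEllipse(C)
    t=lane(x,.078); print(e, 'world',onplane(I,np.array([e[0],c]),t[2],True).round(4).tolist(),'model',t.round(4))
E
```

```text
((253.36065673828125, 212.75901794433594), (75.86638641357422, 87.07062530517578), 92.57953643798828) world [[0.3077, 0.3398, 0.1124], [0.3082, 0.3394, 0.1124]] model [0.3055 0.3407 0.1124]
((254.52114868164062, 126.9261245727539), (84.5123519897461, 87.57250213623047), 97.02488708496094) world [[0.3329, 0.287, 0.1191], [0.3326, 0.2869, 0.1191]] model [0.3322 0.287  0.1191]
((255.99562072753906, 36.28471374511719), (84.28413391113281, 88.47254943847656), 89.56426239013672) world [[0.3578, 0.2345, 0.1258], [0.357, 0.2362, 0.1258]] model [0.359  0.2333 0.1258]
```

```bash
python3 - <<'E'
from h import *
go(lane(-.103,.055),-63.54,6.3)
E
```

```text
t 0.78 tcp-> [0.308 0.337 0.071] shift [-0.0009  0.0003  0.0906] rot [-0.07  0.09  0.01] q [ 71.9  11.2 -28.4   5.4 -54.9 -48.7] gap 0.0852
```

Emit:
{"api": "step_arm", "payload": {
  "grip_force": 30,
  "targets": [
    {"tx":-0.001,"ty":0,"tz":0.05,"rx":0,"ry":0,"rz":0,"hand":0.085},
    {"tx":-0.001,"ty":0,"tz":0.075,"rx":0,"ry":0,"rz":0,"hand":0.085},
    {"tx":-0.001,"ty":0,"tz":0.09,"rx":0,"ry":0,"rz":0,"hand":0.085},
    {"tx":-0.001,"ty":0,"tz":0.09,"rx":0,"ry":0,"rz":0,"hand":0.085},
    {"tx":-0.001,"ty":0,"tz":0.09,"rx":0,"ry":0,"rz":0,"hand":0.05}
  ]
}}

```text
time_s: 1.4
position: [0.308, 0.3393, 0.0724]
ee_rot: [-179.8, -6.1, -63.5]
ft_force: [-0.7, -0.3, 0.1]
finger_gap: 0.0692
gripper_force: 0.0
```

Emit:
{"api": "step_arm", "payload": {
  "targets": [
    {"tx":0,"ty":0,"tz":0,"rx":0,"ry":0,"rz":0,"hand":0.05},
    {"tx":0,"ty":0,"tz":0,"rx":0,"ry":0,"rz":0,"hand":0.05},
    {"tx":0,"ty":0,"tz":0,"rx":0,"ry":0,"rz":0,"hand":0.05}
  ]
}}

```text
time_s: 1.78
position: [0.308, 0.339, 0.0729]
ee_rot: [-179.8, -6.1, -63.5]
ft_force: [-2.4, 0.0, 5.4]
finger_gap: 0.0577
gripper_force: 31.9
```

Emit:
{"api": "step_arm", "payload": {
  "targets": [
    {"tx":0,"ty":0,"tz":0,"rx":0,"ry":0,"rz":0,"hand":0.085},
    {"tx":0,"ty":0,"tz":0,"rx":0,"ry":0,"rz":0,"hand":0.085},
    {"tx":0,"ty":0,"tz":0.009,"rx":0,"ry":0,"rz":0,"hand":0.085},
    {"tx":0,"ty":0,"tz":0.009,"rx":0,"ry":0,"rz":0,"hand":0.06},
    {"tx":0,"ty":0,"tz":0.009,"rx":0,"ry":0,"rz":0,"hand":0.05}
  ]
}}

```text
time_s: 2.4
position: [0.3082, 0.3368, 0.0627]
ee_rot: [-179.9, -6.2, -63.5]
ft_force: [0.4, -1.2, -0.8]
finger_gap: 0.0582
gripper_force: 32.3
```

Emit:
{"api": "step_arm", "payload": {
  "targets": [
    {"tx":0,"ty":0,"tz":0,"rx":0,"ry":0,"rz":0,"hand":0.05},
    {"tx":0,"ty":0,"tz":0,"rx":0,"ry":0,"rz":0,"hand":0.05},
    {"tx":0,"ty":0,"tz":0,"rx":0,"ry":0,"rz":0,"hand":0.05}
  ]
}}

```text
time_s: 2.78
position: [0.3081, 0.3369, 0.0627]
ee_rot: [-179.9, -6.2, -63.5]
ft_force: [2.3, -1.6, -0.4]
finger_gap: 0.0582
gripper_force: 32.3
```

```bash
python3 - <<'E'
from h import *
from plant import viewer,readout
s=readout.observe(); print(s['finger_gap'],s['gripper_force'],s['position'],s['ft_force'])
p,d=viewer.camera('wrist'); cv2.imwrite('pics/w2.png',p[:,:,::-1])
E
```

```text
0.058188404767567536 32.26177202537656 [0.30814053 0.33686368 0.06272408] [ 2.31018319 -1.62163287 -0.42697891]
```

View pics/w2.png

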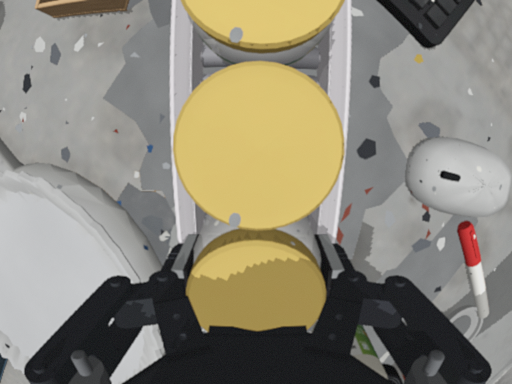

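The front jar is held between the pads at about (255,280), with the second jar at (258,145) still in its place. Next I lift along the jar's axis.

Emit:
{"api": "step_arm", "payload": {
  "targets": [
    {"tx":0,"ty":0,"tz":-0.01,"rx":0,"ry":0,"rz":0,"hand":0.05},
    {"tx":0,"ty":0,"tz":-0.03,"rx":0,"ry":0,"rz":0,"hand":0.05},
    {"tx":0,"ty":0,"tz":-0.06,"rx":0,"ry":0,"rz":0,"hand":0.05},
    {"tx":0,"ty":0,"tz":-0.09,"rx":0,"ry":0,"rz":0,"hand":0.05},
    {"tx":0,"ty":0,"tz":-0.1,"rx":0,"ry":0,"rz":0,"hand":0.05}
  ]
}}

```text
time_s: 3.45
position: [0.3033, 0.3479, 0.1643]
ee_rot: [-179.7, -6.0, -63.5]
ft_force: [-0.6, 0.5, -2.9]
finger_gap: 0.0585
gripper_force: 32.9
```

```bash
python3 - <<'E'
from h import *
go([.438,.486,.15],-63.54,0,0)
E
```

```text
t 3.45 tcp-> [0.438 0.486 0.15 ] shift [-0.0647 -0.1821  0.0084] rot [-0.28 -5.99  0.05] q [ 72.1  11.1 -28.    5.4 -55.1 -48.8] gap 0.0585
```

Emit:
{"api": "step_arm", "payload": {
  "targets": [
    {"tx":-0.01,"ty":-0.03,"tz":0.001,"rx":0,"ry":-1.5,"rz":0,"hand":0.05},
    {"tx":-0.026,"ty":-0.074,"tz":0.003,"rx":0,"ry":-3,"rz":0,"hand":0.05},
    {"tx":-0.042,"ty":-0.12,"tz":0.006,"rx":0,"ry":-5,"rz":0,"hand":0.05},
    {"tx":-0.058,"ty":-0.162,"tz":0.008,"rx":-0.3,"ry":-6,"rz":0,"hand":0.05},
    {"tx":-0.065,"ty":-0.182,"tz":0.008,"rx":-0.3,"ry":-6,"rz":0,"hand":0.05}
  ]
}}

```text
time_s: 4.08
position: [0.4388, 0.4854, 0.1453]
ee_rot: [179.7, -0.2, -63.6]
ft_force: [0.2, 0.2, -2.3]
finger_gap: 0.0585
gripper_force: 33.0
```

```bash
python3 - <<'E'
from h import *
go([.438,.486,.071],-63.54,0,0)
from plant import viewer
p,d=viewer.camera('scene'); cv2.imwrite('pics/s2.png',p[:,:,::-1])
P=cloud(viewer.camera_info('scene'),d).reshape(-1,3)
s=P[(np.hypot(P[:,0]-.438,P[:,1]-.486)<.07)&(P[:,2]<.06)]; print(np.percentile(s[:,2],[5,50,95]))
E
```

```text
t 4.08 tcp-> [0.438 0.486 0.071] shift [-0.0012  0.      0.0743] rot [ 0.34 -0.23 -0.06] q [ 62.   28.8  -1.4  -0.  -60.2 -35.6] gap 0.0585
[0.04039878 0.04216835 0.04393114]
```

View pics/s2.png

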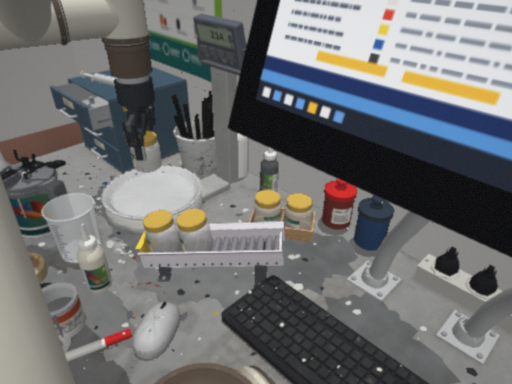

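The scene view shows the jar held above the pan at (150,150). The other two jars have rolled down to the stop at (158,230) and (192,225). Now I lower it.

Emit:
{"api": "step_arm", "payload": {
  "targets": [
    {"tx":-0.001,"ty":0,"tz":0.03,"rx":0.3,"ry":-0.2,"rz":0,"hand":0.05},
    {"tx":-0.001,"ty":0,"tz":0.055,"rx":0.3,"ry":-0.2,"rz":0,"hand":0.05},
    {"tx":-0.001,"ty":0,"tz":0.068,"rx":0.3,"ry":-0.2,"rz":0,"hand":0.05},
    {"tx":-0.001,"ty":0,"tz":0.071,"rx":0.3,"ry":-0.2,"rz":0,"hand":0.05},
    {"tx":-0.001,"ty":0,"tz":0.072,"rx":0.3,"ry":-0.2,"rz":0,"hand":0.05}
  ]
}}

```text
time_s: 4.75
position: [0.4373, 0.4859, 0.0762]
ee_rot: [-179.8, 0.0, -63.5]
ft_force: [-0.2, 0.2, -1.0]
finger_gap: 0.0584
gripper_force: 33.0
```

Emit:
{"api": "step_arm", "payload": {
  "targets": [
    {"tx":0,"ty":0,"tz":0.001,"rx":0,"ry":0,"rz":0,"hand":0.05},
    {"tx":0,"ty":0,"tz":0.001,"rx":0,"ry":0,"rz":0,"hand":0.05}
  ]
}}

```text
time_s: 5.0
position: [0.4372, 0.4858, 0.0753]
ee_rot: [-179.8, 0.1, -63.5]
ft_force: [0.0, 0.5, -1.4]
finger_gap: 0.0583
gripper_force: 33.0
```

Emit:
{"api": "step_arm", "payload": {
  "targets": [
    {"tx":0,"ty":0,"tz":0.001,"rx":0,"ry":0,"rz":0,"hand":0.05},
    {"tx":0,"ty":0,"tz":0.002,"rx":0,"ry":0,"rz":0,"hand":0.05},
    {"tx":0,"ty":0,"tz":0.002,"rx":0,"ry":0,"rz":0,"hand":0.05}
  ]
}}

```text
time_s: 5.38
position: [0.437, 0.4854, 0.0724]
ee_rot: [-179.9, 0.0, -63.5]
ft_force: [0.3, 0.7, -2.2]
finger_gap: 0.0584
gripper_force: 33.0
```

Emit:
{"api": "step_arm", "payload": {
  "targets": [
    {"tx":0,"ty":0,"tz":0.001,"rx":0,"ry":0,"rz":0,"hand":0.05},
    {"tx":0,"ty":0,"tz":0.0015,"rx":0,"ry":0,"rz":0,"hand":0.05},
    {"tx":0,"ty":0,"tz":0.0015,"rx":0,"ry":0,"rz":0,"hand":0.05}
  ]
}}

```text
time_s: 5.75
position: [0.4371, 0.4854, 0.071]
ee_rot: [-179.9, 0.0, -63.5]
ft_force: [-0.0, -0.6, -1.7]
finger_gap: 0.0584
gripper_force: 33.0
```

Emit:
{"api": "step_arm", "payload": {
  "targets": [
    {"tx":0,"ty":0,"tz":0.001,"rx":0,"ry":0,"rz":0,"hand":0.05},
    {"tx":0,"ty":0,"tz":0.001,"rx":0,"ry":0,"rz":0,"hand":0.05}
  ]
}}

```text
time_s: 6.0
position: [0.4372, 0.4855, 0.0705]
ee_rot: [-179.9, 0.0, -63.5]
ft_force: [-0.3, -0.4, 1.5]
finger_gap: 0.0582
gripper_force: 33.3
```

Emit:
{"api": "step_arm", "payload": {
  "targets": [
    {"tx":0,"ty":0,"tz":0,"rx":0,"ry":0,"rz":0,"hand":0.07},
    {"tx":0,"ty":0,"tz":0,"rx":0,"ry":0,"rz":0,"hand":0.085},
    {"tx":0,"ty":0,"tz":0,"rx":0,"ry":0,"rz":0,"hand":0.085},
    {"tx":0,"ty":0,"tz":-0.03,"rx":0,"ry":0,"rz":0,"hand":0.085},
    {"tx":0,"ty":0,"tz":-0.09,"rx":0,"ry":0,"rz":0,"hand":0.085}
  ]
}}

```text
time_s: 6.62
position: [0.4359, 0.4839, 0.1579]
ee_rot: [179.7, -0.2, -63.5]
ft_force: [0.8, 0.6, 0.2]
finger_gap: 0.0852
gripper_force: 0.0
```

```bash
python3 - <<'E'
from h import *
from plant import viewer
# box jars: camera-check pose above jar a
go([.400,.340,.19],-65,6,0); go([.515,.222,.175],-69,6,0)
I=viewer.camera_info('top');p,d=viewer.camera('top'); cv2.imwrite('pics/t2.png',p[:,:,::-1]); P=cloud(I,d)
m=yellow(p);n,l,st,c=cv2.connectedComponentsWithStats(m)
for i in range(1,n):
    if st[i,4]>100: print(c[i],st[i,4],np.nanmedian(P[l==i],0).round(3))
E
```

```text
t 6.62 tcp-> [0.4  0.34 0.19] shift [ 0.1129  0.0964 -0.0313] rot [0.18 5.8  1.48] q [ 62.2  27.9  -1.1   0.  -61.3 -35.7] gap 0.0852
t 6.62 tcp-> [0.515 0.222 0.175] shift [ 0.2697  0.046  -0.016 ] rot [-0.04  5.78  5.47] q [ 62.2  27.9  -1.1   0.  -61.3 -35.7] gap 0.0852
[288.0726817  169.11528822] 399 [0.543 0.15  0.081]
[262.09226933 178.18204489] 401 [0.521 0.216 0.081]
[157.78971963 210.31308411] 214 [0.44  0.474 0.12 ]
[234.25123153 253.87684729] 406 [0.331 0.286 0.119]
[210.31411531 264.82703777] 503 [0.306 0.346 0.112]
```

Emit:
{"api": "step_arm", "payload": {
  "targets": [
    {"tx":0.056,"ty":0.048,"tz":-0.025,"rx":0,"ry":3,"rz":1,"hand":0.085},
    {"tx":0.113,"ty":0.096,"tz":-0.03,"rx":0,"ry":5.8,"rz":1.5,"hand":0.085},
    {"tx":0.165,"ty":0.08,"tz":-0.027,"rx":0,"ry":5.8,"rz":3,"hand":0.085},
    {"tx":0.215,"ty":0.063,"tz":-0.02,"rx":0,"ry":5.8,"rz":4.5,"hand":0.085},
    {"tx":0.27,"ty":0.046,"tz":-0.016,"rx":0,"ry":5.8,"rz":5.5,"hand":0.085}
  ]
}}

```text
time_s: 7.3
position: [0.517, 0.2218, 0.1764]
ee_rot: [-179.5, -5.7, -69.0]
ft_force: [0.8, 1.5, -1.0]
finger_gap: 0.0849
gripper_force: 0.0
```

```bash
python3 - <<'E'
from h import *
from plant import viewer,readout
I=viewer.camera_info('wrist');p,d=viewer.camera('wrist'); cv2.imwrite('pics/w3.png',p[:,:,::-1])
h=cv2.cvtColor(p,cv2.COLOR_RGB2HSV); mm=cv2.inRange(h,(15,60,60),(35,255,255))
C=[c for c in cv2.findContours(mm,0,2)[0] if cv2.contourArea(c)>1500]
for c in C:
    e=cv2.fitEllipse(c); print(e,onplane(I,e[0],.082,True).round(4), onplane(I,e[0],.116,True).round(4))
go([.5205,.2155,.05],-69.5,6)
E
```

```text
((258.5694274902344, 143.06089782714844), (87.94513702392578, 173.4479217529297), 0.17524553835391998) [[0.5345 0.176  0.082 ]] [[0.5351 0.1742 0.116 ]]
t 7.35 tcp-> [0.521 0.214 0.031] shift [-0.0106  0.0011  0.1437] rot [-0.38  0.17  0.1 ] q [ 42.1  18.9 -15.6   6.6 -57.5 -25.2] gap 0.0847
```

View pics/w3.png

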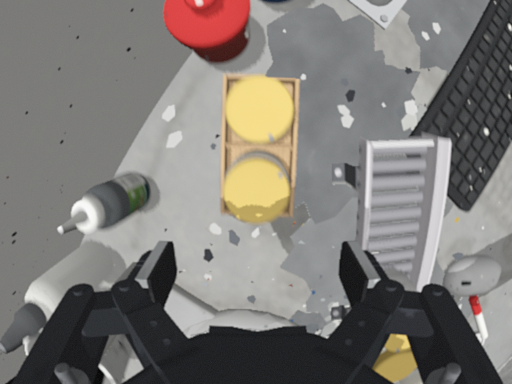

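The box jars' lids are at (257,188) and (260,110), with the red bottle at (205,15) and the dropper at (115,200). The lane's free rear is at right, around (405,200).

```bash
python3 - <<'E'
from h import *
from plant import viewer
I=viewer.camera_info('wrist')
p=cv2.imread('pics/w3.png')[:,:,::-1].copy(); h=cv2.cvtColor(p,cv2.COLOR_RGB2HSV); mm=cv2.inRange(h,(20,120,120),(32,255,255))
for c in[(257,188),(260,110)]:
    k=np.zeros_like(mm); cv2.circle(k,c,36,255,-1); C=max(cv2.findContours(mm&k,0,2)[0],key=cv2.contourArea)
    q,r=cv2.minEnclosingCircle(C); print(q,r,onplane(I,q,.082,True).round(4))
E
```

```text
(256.5, 194.0) 32.88246536254883 [[0.5236 0.2118 0.082 ]]
(291.0, 110.5) 12.500100135803223 [[0.5219 0.137  0.082 ]]
```

Emit:
{"api": "step_arm", "payload": {
  "targets": [
    {"tx":-0.0105,"ty":0.001,"tz":0.04,"rx":-0.4,"ry":0.2,"rz":0,"hand":0.085},
    {"tx":-0.0105,"ty":0.001,"tz":0.085,"rx":-0.4,"ry":0.2,"rz":0,"hand":0.085},
    {"tx":-0.0105,"ty":0.001,"tz":0.12,"rx":-0.4,"ry":0.2,"rz":0,"hand":0.085},
    {"tx":-0.0105,"ty":0.001,"tz":0.138,"rx":-0.4,"ry":0.2,"rz":0,"hand":0.085},
    {"tx":-0.0105,"ty":0.001,"tz":0.142,"rx":-0.4,"ry":0.2,"rz":0,"hand":0.085}
  ]
}}

```text
time_s: 7.98
position: [0.517, 0.2191, 0.0323]
ee_rot: [179.8, -6.0, -69.0]
ft_force: [-0.0, 0.6, 0.5]
finger_gap: 0.0853
gripper_force: 0.0
```

Emit:
{"api": "step_arm", "payload": {
  "targets": [
    {"tx":0,"ty":0,"tz":0,"rx":0,"ry":0,"rz":0,"hand":0.06},
    {"tx":0,"ty":0,"tz":0,"rx":0,"ry":0,"rz":0,"hand":0.05},
    {"tx":0,"ty":0,"tz":0,"rx":0,"ry":0,"rz":0,"hand":0.05},
    {"tx":0,"ty":0,"tz":0,"rx":0,"ry":0,"rz":0,"hand":0.05}
  ]
}}

```text
time_s: 8.48
position: [0.5184, 0.2205, 0.035]
ee_rot: [-179.8, -5.9, -69.0]
ft_force: [0.2, 0.3, 5.8]
finger_gap: 0.0594
gripper_force: 33.4
```

```bash
python3 - <<'E'
from h import *
from plant import readout
s=readout.observe(); print(s['position'],s['ee_rot'],s['ft_force'],s['finger_gap'],s['q'].round(1))
E
```

```text
[0.51840031 0.22049461 0.03496283] [-179.84369549   -5.91929679  -69.02718076] [0.24528754 0.2564792  5.7818248 ] 0.05944931369976608 [ 42.4  28.7 -24.8   8.9 -38.8 -28.5]
```

Emit:
{"api": "step_arm", "payload": {
  "targets": [
    {"tx":0.001,"ty":0,"tz":-0.01,"rx":0,"ry":0,"rz":0,"hand":0.05},
    {"tx":0.003,"ty":0,"tz":-0.03,"rx":0,"ry":0,"rz":0,"hand":0.05},
    {"tx":0.0065,"ty":0,"tz":-0.065,"rx":0,"ry":0,"rz":0,"hand":0.05},
    {"tx":0.0105,"ty":0,"tz":-0.1,"rx":0,"ry":0,"rz":0,"hand":0.05},
    {"tx":0.0135,"ty":0,"tz":-0.13,"rx":0,"ry":0,"rz":0,"hand":0.05}
  ]
}}

```text
time_s: 9.1
position: [0.5166, 0.2192, 0.1651]
ee_rot: [179.9, -5.9, -69.1]
ft_force: [0.3, 0.6, -2.9]
finger_gap: 0.0594
gripper_force: 33.3
```

```bash
python3 - <<'E'
from h import *
from plant import readout,viewer
s=readout.observe(); print(s['position'],s['ft_force'],s['moment'])
go(lane(.024,.13),-63.54,12.3)
E
```

```text
[0.51663873 0.2192183  0.1651017 ] [ 0.31906089  0.64423491 -2.8915558 ] [ 0.31198187  0.07467489 -0.03603946]
t 9.1 tcp-> [0.361 0.229 0.16 ] shift [-0.0644  0.1417 -0.0013] rot [ 0.99  6.36 -5.46] q [ 42.5  19.5 -16.4   6.6 -56.6 -25.3] gap 0.0594
```

Emit:
{"api": "step_arm", "payload": {
  "targets": [
    {"tx":-0.012,"ty":0.026,"tz":0,"rx":0.2,"ry":1.2,"rz":-1,"hand":0.05},
    {"tx":-0.03,"ty":0.065,"tz":0,"rx":0.5,"ry":3,"rz":-2.5,"hand":0.05},
    {"tx":-0.048,"ty":0.105,"tz":-0.001,"rx":0.8,"ry":4.8,"rz":-4,"hand":0.05},
    {"tx":-0.06,"ty":0.132,"tz":-0.001,"rx":1,"ry":6.4,"rz":-5.5,"hand":0.05},
    {"tx":-0.0645,"ty":0.142,"tz":-0.001,"rx":1,"ry":6.4,"rz":-5.5,"hand":0.05}
  ]
}}

```text
time_s: 9.72
position: [0.36, 0.2281, 0.1583]
ee_rot: [180.0, -12.4, -63.4]
ft_force: [0.5, -0.2, -2.8]
finger_gap: 0.0597
gripper_force: 33.4
```

```bash
python3 - <<'E'
from h import *
from plant import viewer
I=viewer.camera_info('wrist');p,d=viewer.camera('wrist'); cv2.imwrite('pics/w4.png',p[:,:,::-1])
go(lane(.024,.054),-63.54,12.3)
E
```

```text
t 9.78 tcp-> [0.365 0.221 0.084] shift [-0.0073 -0.0013  0.0741] rot [-0.03 -0.06  0.11] q [ 61.6   8.4 -36.   12.6 -53.4 -43.3] gap 0.0597
```

View pics/w4.png

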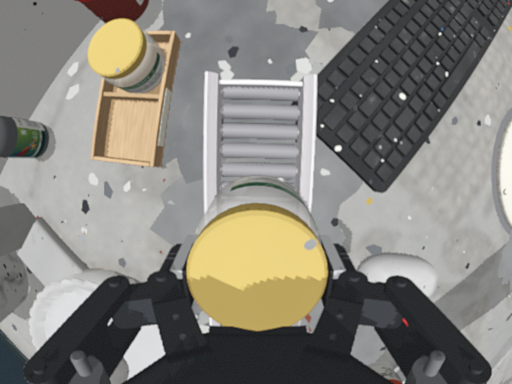

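The jar is held at (258,265), in line with the lane, whose guides are at columns 212 and 310. The lane below is free, so I lower it.

Emit:
{"api": "step_arm", "payload": {
  "targets": [
    {"tx":-0.0025,"ty":-0.001,"tz":0.025,"rx":0,"ry":0,"rz":0,"hand":0.05},
    {"tx":-0.005,"ty":-0.001,"tz":0.05,"rx":0,"ry":0,"rz":0,"hand":0.05},
    {"tx":-0.007,"ty":-0.001,"tz":0.068,"rx":0,"ry":0,"rz":0,"hand":0.05},
    {"tx":-0.0073,"ty":-0.001,"tz":0.073,"rx":0,"ry":0,"rz":0,"hand":0.05},
    {"tx":-0.0073,"ty":-0.001,"tz":0.073,"rx":0,"ry":0,"rz":0,"hand":0.05}
  ]
}}

```text
time_s: 10.4
position: [0.3673, 0.2219, 0.0858]
ee_rot: [-179.9, -12.4, -63.5]
ft_force: [0.8, 1.2, -3.2]
finger_gap: 0.0594
gripper_force: 33.4
```

Emit:
{"api": "step_arm", "payload": {
  "targets": [
    {"tx":0,"ty":0,"tz":0.001,"rx":0,"ry":0,"rz":0,"hand":0.05},
    {"tx":0,"ty":0,"tz":0.002,"rx":0,"ry":0,"rz":0,"hand":0.05},
    {"tx":0,"ty":0,"tz":0.002,"rx":0,"ry":0,"rz":0,"hand":0.05}
  ]
}}

```text
time_s: 10.78
position: [0.3669, 0.2216, 0.0841]
ee_rot: [-179.9, -12.4, -63.5]
ft_force: [0.3, 0.7, -2.7]
finger_gap: 0.0598
gripper_force: 33.4
```

```bash
python3 - <<'E'
from h import *
go(lane(.024,.0496),-63.54,12.3)
E
```

```text
t 10.78 tcp-> [0.365 0.221 0.08 ] shift [-0.0008  0.0019  0.0039] rot [-0.14 -0.05  0.06] q [ 60.   14.9 -42.5  16.1 -40.5 -46.4] gap 0.0598
```

Emit:
{"api": "step_arm", "payload": {
  "targets": [
    {"tx":0,"ty":0.0015,"tz":0.001,"rx":0,"ry":0,"rz":0,"hand":0.05},
    {"tx":0,"ty":0.0015,"tz":0.002,"rx":0,"ry":0,"rz":0,"hand":0.05},
    {"tx":0,"ty":0.0015,"tz":0.002,"rx":0,"ry":0,"rz":0,"hand":0.05}
  ]
}}

```text
time_s: 11.15
position: [0.3657, 0.2203, 0.0818]
ee_rot: [-179.9, -12.4, -63.5]
ft_force: [0.3, 0.0, -3.2]
finger_gap: 0.0594
gripper_force: 33.4
```

Emit:
{"api": "step_arm", "payload": {
  "targets": [
    {"tx":0,"ty":0,"tz":0.001,"rx":0,"ry":0,"rz":0,"hand":0.05},
    {"tx":0,"ty":0,"tz":0.001,"rx":0,"ry":0,"rz":0,"hand":0.05}
  ]
}}

```text
time_s: 11.4
position: [0.3658, 0.2201, 0.0808]
ee_rot: [-179.9, -12.4, -63.5]
ft_force: [0.5, 0.4, -2.6]
finger_gap: 0.0596
gripper_force: 33.4
```

Emit:
{"api": "step_arm", "payload": {
  "targets": [
    {"tx":0,"ty":0,"tz":0.001,"rx":0,"ry":0,"rz":0,"hand":0.05},
    {"tx":0,"ty":0,"tz":0.001,"rx":0,"ry":0,"rz":0,"hand":0.05}
  ]
}}

```text
time_s: 11.65
position: [0.3661, 0.2201, 0.0802]
ee_rot: [-179.9, -12.4, -63.5]
ft_force: [-0.7, -0.3, 0.6]
finger_gap: 0.0598
gripper_force: 33.7
```

Contact at the predicted height. I release and rise along the jar axis.

Emit:
{"api": "step_arm", "payload": {
  "targets": [
    {"tx":0,"ty":0,"tz":0,"rx":0,"ry":0,"rz":0,"hand":0.085},
    {"tx":0,"ty":0,"tz":0,"rx":0,"ry":0,"rz":0,"hand":0.085},
    {"tx":0,"ty":0,"tz":0,"rx":0,"ry":0,"rz":0,"hand":0.085},
    {"tx":0.003,"ty":0,"tz":-0.03,"rx":0,"ry":0,"rz":0,"hand":0.085},
    {"tx":0.009,"ty":0,"tz":-0.09,"rx":0,"ry":0,"rz":0,"hand":0.085}
  ]
}}

```text
time_s: 12.28
position: [0.3601, 0.2278, 0.1691]
ee_rot: [179.7, -12.6, -63.4]
ft_force: [0.8, 2.2, -0.5]
finger_gap: 0.0845
gripper_force: 0.0
```

```bash
python3 - <<'E'
from h import *
from plant import viewer
I=viewer.camera_info('wrist');p,d=viewer.camera('wrist'); cv2.imwrite('pics/w5.png',p[:,:,::-1])
I=viewer.camera_info('top');p,d=viewer.camera('top'); P=cloud(I,d)
m=yellow(p);n,l,st,c=cv2.connectedComponentsWithStats(m)
for i in range(1,n):
    if st[i,4]>100: print(c[i],st[i,4],np.nanmedian(P[l==i],0).round(3))
print(lane(.017,.078))
go([.5435,.149,.16],-64,12,0)
E
```

```text
[288.10050251 169.11809045] 398 [0.543 0.15  0.081]
[153.97889182 211.24274406] 379 [0.437 0.483 0.12 ]
[259.88829787 239.31914894] 188 [0.368 0.22  0.127]
[0.35897671 0.23330444 0.125766  ]
t 12.38 tcp-> [0.544 0.149 0.16 ] shift [ 0.1492 -0.1228  0.049 ] rot [-0.89 -0.01  0.49] q [ 61.6   7.3 -34.3  12.5 -55.3 -42.8] gap 0.0851
```

View pics/w5.png

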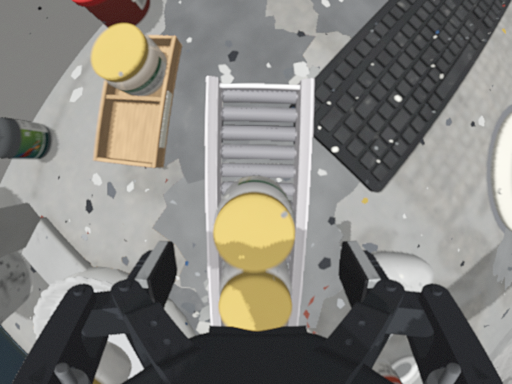

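The new jar stands in the lane at (255,232), behind the second at (255,305), and the last new jar is at (118,52) in the box. I go above it now.

Emit:
{"api": "step_arm", "payload": {
  "targets": [
    {"tx":0.03,"ty":-0.025,"tz":0.005,"rx":0,"ry":0,"rz":0,"hand":0.085},
    {"tx":0.072,"ty":-0.06,"tz":0.02,"rx":-0.5,"ry":0,"rz":0.2,"hand":0.085},
    {"tx":0.11,"ty":-0.092,"tz":0.035,"rx":-0.8,"ry":0,"rz":0.4,"hand":0.085},
    {"tx":0.14,"ty":-0.118,"tz":0.046,"rx":-0.9,"ry":0,"rz":0.5,"hand":0.085},
    {"tx":0.146,"ty":-0.123,"tz":0.047,"rx":-0.9,"ry":0,"rz":0.5,"hand":0.085}
  ]
}}

```text
time_s: 13.0
position: [0.5406, 0.1462, 0.1539]
ee_rot: [179.2, -12.4, -64.2]
ft_force: [-0.9, 0.7, -0.2]
finger_gap: 0.0853
gripper_force: 0.0
```

```bash
python3 - <<'E'
from h import *
from plant import viewer
I=viewer.camera_info('wrist');p,d=viewer.camera('wrist'); cv2.imwrite('pics/w6.png',p[:,:,::-1])
h=cv2.cvtColor(p,cv2.COLOR_RGB2HSV); mm=cv2.inRange(h,(18,120,100),(32,255,255)); mm=cv2.morphologyEx(mm,cv2.MORPH_OPEN,np.ones((15,15)))
for c in cv2.findContours(mm,0,2)[0]:
    if cv2.contourArea(c)>1500: e=cv2.fitEllipse(c); print(e,onplane(I,e[0],.082,True).round(4))
go([.5435,.149,.05],-64,12)
E
```

```text
t 13.05 tcp-> [0.545 0.146 0.032] shift [-0.0233 -0.0054  0.1203] rot [ 0.79 -0.4  -0.12] q [ 37.9  19.6 -21.7  15.  -53.  -21.6] gap 0.085
```

Emit:
{"api": "step_arm", "payload": {
  "targets": [
    {"tx":-0.007,"ty":-0.003,"tz":0.035,"rx":0.4,"ry":-0.2,"rz":0,"hand":0.085},
    {"tx":-0.014,"ty":-0.005,"tz":0.07,"rx":0.8,"ry":-0.4,"rz":0,"hand":0.085},
    {"tx":-0.02,"ty":-0.005,"tz":0.1,"rx":0.8,"ry":-0.4,"rz":0,"hand":0.085},
    {"tx":-0.0225,"ty":-0.005,"tz":0.117,"rx":0.8,"ry":-0.4,"rz":0,"hand":0.085},
    {"tx":-0.0225,"ty":-0.005,"tz":0.117,"rx":0.8,"ry":-0.4,"rz":0,"hand":0.085}
  ]
}}

```text
time_s: 13.68
position: [0.5423, 0.1463, 0.0351]
ee_rot: [179.9, -12.0, -63.9]
ft_force: [0.5, 0.4, 0.4]
finger_gap: 0.0851
gripper_force: 0.0
```

```bash
python3 - <<'E'
from h import *
go([.5435,.149,.05],-64,12)
E
```

```text
t 13.68 tcp-> [0.545 0.146 0.032] shift [ 0.0012 -0.0023  0.0038] rot [ 0.08 -0.01  0.1 ] q [ 37.1  28.2 -30.7  20.7 -35.3 -28.4] gap 0.0851
```

Emit:
{"api": "step_arm", "payload": {
  "targets": [
    {"tx":0.001,"ty":-0.002,"tz":0.002,"rx":0,"ry":0,"rz":0,"hand":0.085},
    {"tx":0.001,"ty":-0.002,"tz":0.002,"rx":0,"ry":0,"rz":0,"hand":0.06},
    {"tx":0.001,"ty":-0.002,"tz":0.002,"rx":0,"ry":0,"rz":0,"hand":0.05},
    {"tx":0.001,"ty":-0.002,"tz":0.002,"rx":0,"ry":0,"rz":0,"hand":0.05},
    {"tx":0.001,"ty":-0.002,"tz":0.002,"rx":0,"ry":0,"rz":0,"hand":0.05}
  ]
}}

```text
time_s: 14.3
position: [0.5465, 0.1463, 0.0356]
ee_rot: [-179.8, -12.0, -64.0]
ft_force: [-3.7, 0.9, 6.0]
finger_gap: 0.0601
gripper_force: 32.0
```

```bash
python3 - <<'E'
from plant import readout
s=readout.observe(); print(s['position'],s['ee_rot'],s['ft_force'],s['finger_gap'],s['gripper_force'])
E
```

```text
[0.54647123 0.14630157 0.0356008 ] [-179.82931141  -11.98348206  -64.01821624] [-3.66372892  0.88270059  6.03937614] 0.060089669002241296 31.987636950798333
```

Emit:
{"api": "step_arm", "payload": {
  "targets": [
    {"tx":0.002,"ty":0,"tz":-0.01,"rx":0,"ry":0,"rz":0,"hand":0.05},
    {"tx":0.0065,"ty":0,"tz":-0.03,"rx":0,"ry":0,"rz":0,"hand":0.05},
    {"tx":0.014,"ty":0,"tz":-0.065,"rx":0,"ry":0,"rz":0,"hand":0.05},
    {"tx":0.021,"ty":0,"tz":-0.1,"rx":0,"ry":0,"rz":0,"hand":0.05},
    {"tx":0.027,"ty":0,"tz":-0.127,"rx":0,"ry":0,"rz":0,"hand":0.05}
  ]
}}

```text
time_s: 14.92
position: [0.5462, 0.1461, 0.1661]
ee_rot: [-179.8, -11.9, -64.0]
ft_force: [0.7, 0.5, -1.6]
finger_gap: 0.0604
gripper_force: 33.5
```

```bash
python3 - <<'E'
from h import *
from plant import readout
print(readout.observe()['ft_force'])
go(lane(.086,.125),-63.54,18.3)
E
```

```text
[ 0.68711124  0.49766441 -1.5555027 ]
t 14.93 tcp-> [0.39  0.171 0.162] shift [-0.0895  0.1295 -0.0156] rot [-0.06  6.38 -0.48] q [ 37.3  18.9 -20.7  14.6 -53.5 -20.4] gap 0.0604
```

Emit:
{"api": "step_arm", "payload": {
  "targets": [
    {"tx":-0.015,"ty":0.022,"tz":-0.003,"rx":0,"ry":1,"rz":0,"hand":0.05},
    {"tx":-0.04,"ty":0.058,"tz":-0.008,"rx":0,"ry":3,"rz":0,"hand":0.05},
    {"tx":-0.065,"ty":0.094,"tz":-0.012,"rx":0,"ry":5,"rz":-0.3,"hand":0.05},
    {"tx":-0.083,"ty":0.12,"tz":-0.015,"rx":0,"ry":6.4,"rz":-0.5,"hand":0.05},
    {"tx":-0.0895,"ty":0.1295,"tz":-0.0155,"rx":0,"ry":6.4,"rz":-0.5,"hand":0.05}
  ]
}}

```text
time_s: 15.55
position: [0.3886, 0.1708, 0.1608]
ee_rot: [180.0, -18.3, -63.4]
ft_force: [0.3, 0.0, -1.3]
finger_gap: 0.06
gripper_force: 33.5
```

```bash
python3 - <<'E'
from h import *
from plant import viewer
p,d=viewer.camera('wrist'); p2,d2=viewer.camera('scene')
cv2.imwrite('pics/w7.png',cv2.resize(np.hstack([p,p2]),(800,300))[:,:,::-1])
go(lane(.086,.054),-63.54,18.3)
E
```

```text
t 15.65 tcp-> [0.394 0.164 0.092] shift [-0.014  -0.0004  0.0682] rot [-0.04 -0.01  0.11] q [ 56.6   8.2 -39.6  19.8 -53.3 -43.5] gap 0.0603
```

View pics/w7.png

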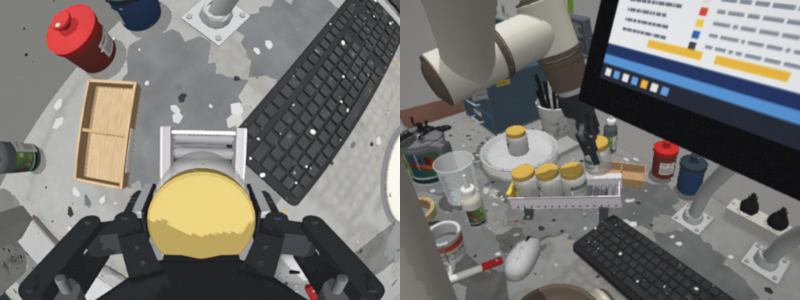

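The left half shows the jar held in line with the lane's rear at (203,165). The right half shows three jars closed up in the lane, the first jar upright on the pan at (516,140), and the bottles unmoved. I lower the last jar.

Emit:
{"api": "step_arm", "payload": {
  "targets": [
    {"tx":-0.005,"ty":0,"tz":0.025,"rx":0,"ry":0,"rz":0,"hand":0.05},
    {"tx":-0.01,"ty":0,"tz":0.05,"rx":0,"ry":0,"rz":0,"hand":0.05},
    {"tx":-0.0135,"ty":0,"tz":0.065,"rx":0,"ry":0,"rz":0,"hand":0.05},
    {"tx":-0.014,"ty":0,"tz":0.068,"rx":0,"ry":0,"rz":0,"hand":0.05},
    {"tx":-0.014,"ty":0,"tz":0.068,"rx":0,"ry":0,"rz":0,"hand":0.05}
  ]
}}

```text
time_s: 16.27
position: [0.3944, 0.1636, 0.0919]
ee_rot: [-180.0, -18.4, -63.5]
ft_force: [0.1, 1.2, -1.8]
finger_gap: 0.0601
gripper_force: 33.5
```

```bash
python3 - <<'E'
from h import *
go(lane(.086,.0499),-63.54,18.3)
E
```

```text
t 16.27 tcp-> [0.394 0.164 0.088] shift [-0.0015  0.0007  0.0039] rot [-0.   -0.06 -0.  ] q [ 54.7  14.3 -46.2  24.9 -41.3 -48.8] gap 0.0601
```

Emit:
{"api": "step_arm", "payload": {
  "targets": [
    {"tx":-0.0005,"ty":0,"tz":0.001,"rx":0,"ry":0,"rz":0,"hand":0.05},
    {"tx":-0.001,"ty":0,"tz":0.002,"rx":0,"ry":0,"rz":0,"hand":0.05},
    {"tx":-0.001,"ty":0,"tz":0.002,"rx":0,"ry":0,"rz":0,"hand":0.05}
  ]
}}

```text
time_s: 16.65
position: [0.3935, 0.1638, 0.0897]
ee_rot: [180.0, -18.4, -63.5]
ft_force: [0.1, 0.7, -2.6]
finger_gap: 0.0603
gripper_force: 33.5
```

Emit:
{"api": "step_arm", "payload": {
  "targets": [
    {"tx":0,"ty":0,"tz":0.001,"rx":0,"ry":0,"rz":0,"hand":0.05},
    {"tx":0,"ty":0,"tz":0.001,"rx":0,"ry":0,"rz":0,"hand":0.05}
  ]
}}

```text
time_s: 16.9
position: [0.3936, 0.1634, 0.0885]
ee_rot: [180.0, -18.4, -63.5]
ft_force: [-0.9, 0.1, -2.8]
finger_gap: 0.0604
gripper_force: 33.5
```

Emit:
{"api": "step_arm", "payload": {
  "targets": [
    {"tx":0,"ty":0,"tz":0.001,"rx":0,"ry":0,"rz":0,"hand":0.05},
    {"tx":0,"ty":0,"tz":0.001,"rx":0,"ry":0,"rz":0,"hand":0.05}
  ]
}}

```text
time_s: 17.15
position: [0.3938, 0.1631, 0.0878]
ee_rot: [180.0, -18.4, -63.5]
ft_force: [-0.7, -0.0, 0.5]
finger_gap: 0.0604
gripper_force: 33.8
```

Contact. I release, wait and rise along the jar axis.

Emit:
{"api": "step_arm", "payload": {
  "targets": [
    {"tx":0,"ty":0,"tz":0,"rx":0,"ry":0,"rz":0,"hand":0.085},
    {"tx":0,"ty":0,"tz":0,"rx":0,"ry":0,"rz":0,"hand":0.085},
    {"tx":0,"ty":0,"tz":0,"rx":0,"ry":0,"rz":0,"hand":0.085},
    {"tx":0.006,"ty":0,"tz":-0.03,"rx":0,"ry":0,"rz":0,"hand":0.085},
    {"tx":0.018,"ty":0,"tz":-0.09,"rx":0,"ry":0,"rz":0,"hand":0.085}
  ]
}}

```text
time_s: 17.77
position: [0.3876, 0.1718, 0.178]
ee_rot: [179.6, -18.5, -63.4]
ft_force: [2.3, 1.1, 0.0]
finger_gap: 0.085
gripper_force: 0.0
```

Emit:
{"api": "step_arm", "payload": {
  "targets": [
    {"tx":-0.03,"ty":-0.04,"tz":-0.03,"rx":0,"ry":0,"rz":0,"hand":0.085},
    {"tx":-0.03,"ty":-0.1,"tz":-0.03,"rx":0,"ry":0,"rz":0,"hand":0.085},
    {"tx":-0.03,"ty":-0.1,"tz":-0.03,"rx":0,"ry":0,"rz":0,"hand":0.085},
    {"tx":-0.03,"ty":-0.1,"tz":-0.03,"rx":0,"ry":0,"rz":0,"hand":0.085}
  ]
}}

```text
time_s: 18.27
position: [0.4609, 0.2511, 0.1967]
ee_rot: [179.8, -18.4, -63.5]
ft_force: [-0.2, -0.2, 0.2]
finger_gap: 0.0849
gripper_force: 0.0
```

```bash
python3 - <<'E'
from h import *
from plant import viewer
I=viewer.camera_info('top');p,d=viewer.camera('top'); P=cloud(I,d); s,ds=viewer.camera('scene')
cv2.imwrite('pics/end.png',cv2.resize(np.hstack([p,s]),(800,300))[:,:,::-1])
m=yellow(p);n,l,st,c=cv2.connectedComponentsWithStats(m)
for i in range(1,n):
    if st[i,4]>80: print(c[i],st[i,4],np.nanmedian(P[l==i],0).round(3))
for x in(-.103,-.043,.017,.077): print(lane(x,.078).round(3))
E
```

```text
[152.0952381  210.52040816] 294 [0.44  0.488 0.12 ]
[278.06971154 231.89663462] 416 [0.385 0.179 0.132]
[256.22797927 242.97927461] 386 [0.358 0.232 0.125]
[234.3825 253.9625] 400 [0.331 0.286 0.119]
[211.89311164 265.63657957] 421 [0.304 0.342 0.112]
[0.306 0.341 0.112]
[0.332 0.287 0.119]
[0.359 0.233 0.126]
[0.386 0.18  0.132]
```

View pics/end.png

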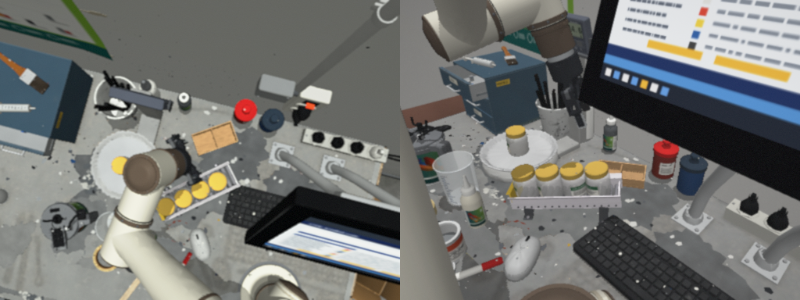

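All four lane jars are closed up at their stated places (top-view lids at about (166,207) to (217,181) in the half-size picture). The oldest jar stands on the pan, the box is empty, and the bottles have not moved.

```bash
python3 -c "
from plant import workorder; print(workorder.close_job())"
```

```text
the job is handed in; nothing more can be done
None
```

The job is handed in after about 18 s of the 64 s allowed: the oldest jar stands upright near the middle of the scale pan, the lane is full with four jars closed up, the box is empty, and the bottles show no movement in the final pictures.

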